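Put the sugar away and work the sticky caddy panel shut

ROBOT

A 6-joint arm with a two-finger parallel gripper is mounted at the origin on the work surface. World frame = base frame: x ahead of the robot, y to its left, z up, the work surface at z = 0. Lengths are in mm, angles in rad, forces in N, time in s.
With the tool pointing down it reaches from about 350 to 975 mm from the base axis. Payload 7.1 kg.
Tool frame: the origin (TCP) lies on the front face of the gripper's body, between the roots of the fingers; the fingertips stand 80 mm ahead of it and the grasp point (between the pads) lies 61 mm ahead of it (env.tips_ahead is the distance from the TCP to the fingertips, in mm); z points along the fingers, y is the line along which they close (so a half turn about z gives the same grasp; the last joint's range is limited). The gripper opens to 88 mm and grips with 3 to 60 N. Pads are 20 mm wide; open, the fingers measure 115 mm over their backs; the gripper's body (75 mm by 178 mm) begins 61 mm behind the grasp point.
Start: joints at [1.087, 0.423, 1.63, -0, 1.089, -0.019], TCP at [280.12, 558.693, 302.675] pointing down, gripper open.
Joint ranges: [-3, 3], [-0.9, 2.11], [0.09, 2.58], [-1.31, 4.45], [0.11, 2.69], [-2.54, 2.54]. Speed limits (rad/s): [2.39, 2.39, 3.01, 3.14, 3.14, 3.14].

INTERFACE

Orientations are given as a unit quaternion [x, y, z, w].
In Python, from station import env, set_gripper, viewer, workorder gives the robot as it stands. Calls block until the motion is done:
- env.reach(position, orientation): joint-space move of the TCP to a pose.
- env.move_l(position, rot=None, rate=150, f_stop=None): straight line of the TCP; rot=None keeps the orientation; rate is the mean speed in mm/s. With f_stop (N) it stops when the force on the tool has changed by that much, and returns True; else False.
- env.move_joints(angles): joint-space move.
- set_gripper(opening): finger opening in mm; the grip force is fixed at half the most; returns when the fingers have stopped.
- env.hold(seconds).
- env.ik(position, orientation): joint angles nearest the present ones, or None.
- env.read_state(): the state.
- viewer.camera(name): name is "scene" or "side" or "wrist"; returns the picture (384x512x3 uint8, blue, green, red); there is no depth.
- viewer.camera_params(name): a dict with "fx", "fy", "cx", "cy" (pixels), "dist" ([k1, k2, p1, p2, k3] as OpenCV has them; the pictures are not rectified), "pose" (4x4, takes a point from camera to world coordinates); the wrist camera has in their place "tool_from_camera" (4x4, takes a point from camera to tool coordinates, whose origin is the TCP and whose axes are the flange's). Camera axes: x right, y up, looking along -z (the intrinsics and any distortion apply to the point x, -y, -z); pixel columns grow to the right and rows downward; lengths in mm; the calibration is good to about 2 mm. A picture is of the moment at which its call begins: read the wrist's pose just before it. camera_params takes no time and is no camera call.
A pose or a line that the arm cannot do raises env.IKError and nothing moves.
- workorder.sign_off(): hands the job in; it is judged then, once.
The state is a dict: "time_s": time; "qpos": joint angles; "dq": joint speeds; "tau": joint torques, N m; "tool_pos": TCP position; "orientation": TCP orientation; "force": force on the tool from outside, world axes, zero at the start; "wrist_torque": the same for the moment, N m; "width": finger opening in mm; "grip_force": force on a finger pad.
Only numpy, scipy, OpenCV 4.12 (cv2) and the standard library are available. Lean on these libraries where they do the work, as an engineer would, in place of code of your own. Each camera call takes 0.05 s, during which the arm holds its last target. There are 200 camera calls.

TASK

Pick up the small round aluminium sugar box and gently stand it on the floor of one of the two open bays of the wooden tea caddy, then slide the caddy's panel fully home against the far wall at both ends and give it one last firm, steady press there to seat it. The panel racks in its sticky grooves, so push its two end pegs in turn, easing off and changing ends as soon as it binds instead of forcing it, and leave everything else on the tray as it is.

Things in the scene. Friction and masses are not known exactly. Their poses are not given: they have to be found in the camera images.
- caddy: light wooden tea caddy, 190 (x) by 270 (y) by 80 mm high, fixed. Origin: centre of its underside, on the tray 12 mm above the work surface; z up, x is the way the panel closes, y left. Fixed top over its near half, x -94 to -6, upper face at z 80. Rims also z 80. Far wall's inner face at x 85. A strip 36 mm wide (y -18 to 18, z 72 to 80) down the middle parts the open far half into two bays
- left_bay (a point): point on the floor of the left (+y) bay, at caddy x 54, y 62, z 8. The bay is open from above for |y| 18 to 113 mm, between the panel's far edge and the far wall (x 85); a back board stands hidden under the panel at x -17
- right_bay (a point): point on the floor of the right (-y) bay, at caddy x 54, y -62, z 8. The bay is open from above for |y| 18 to 113 mm, between the panel's far edge and the far wall (x 85); a back board stands hidden under the panel at x -17
- panel: dark wooden panel, 96 (x) by 240 (y) by 8 mm, 0.25 to 0.4 kg, loose in grooves under the caddy's rims. Origin: centre of its underside (caddy z 62); axes as the caddy's. Starts with its far edge 60 to 65 mm short of the far wall; home is against it, origin at caddy x 37. Slides at 2 to 8 N; over 30 N from the robot is forcing it; a firm press is 10 to 20 N, held for half a second
- left_peg (a point): centre of the top of the left peg: round upright brass peg, 14 mm diameter, 38 mm tall above the panel (top at caddy z 108), at panel x 34, y 95. Home at caddy x 71. A push at one peg turns the panel until it binds, after 4 to 20 mm (1 to 3 degrees; the side play varies along the grooves, unseen); pushing harder does not help then, pushing the other peg frees it
- right_peg (a point): centre of the top of the right peg, the same, at panel x 34, y -95. Home at caddy x 71.
- sugar_box: small round closed aluminium sugar box, 51 mm diameter, 34 mm high to the top of its lid, which is fast, with an upright round knob on top, 16 mm diameter and 16 mm high (overall 50 mm), 0.07 to 0.13 kg. Origin: centre of its underside, z up. Starts on the tray (tray floor 12 mm above the work surface).
- knob_top (a point): centre of the top of the sugar box's knob, 50 mm above its underside
- teapot: bystander: empty enamelled teapot, body 150 mm diameter, 134 mm high, spout to its +y, handle to its -y. Origin: centre of its underside
- glass_a: bystander: smoky glass, 66 mm diameter, 85 mm high. Origin: centre of its underside
- glass_b: bystander: the second smoky glass, the same
- canister: bystander: clear plastic canister, 88 mm diameter, 130 mm high, flip top closed. Origin: centre of its underside
- spoon_rest: bystander: white ceramic spoon rest, bowl 76 mm diameter at its origin, flat stem to its +y, 150 mm long in all, 12 mm high
- tea_jar: bystander: amber glass jar with a wooden cap, 60 mm diameter, 90 mm high. Origin: centre of its underside
There are look-alikes about, which are no part of the job. Of the things that look like the sugar_box, the smallest one is meant.

How it is judged (in metres and radians):
On the way, in this order (a step that is already met when the one before it is completed fails the run):
1. the sugar box stands let go on the floor of a bay, upright (z of sugar_box in the frame of caddy below 0.011 m and x of sugar_box in the frame of caddy between -0.01 and 0.075 m and y of sugar_box in the frame of caddy between -0.12 and 0.12 m and angle between sugar_box's own z axis and vertical below 0.12 rad and contact force between the fingers and sugar_box below 0.05 N), for 0.2 s.
2. with both ends home, the panel is pressed firmly home (finger force on it over 8 N, kept for 0.2 s) (x of each of left_peg, right_peg in the frame of caddy above 0.0685 m and contact force between the fingers and panel above 8 N), for 0.2 s.
At the end, for the whole second after the job is handed in: both pegs of the panel within 2.5 mm of their home (panel against the far wall at both ends), the panel in its grooves and at rest, and the sugar box standing upright (within 0.12 rad) and at rest on the floor of a bay under the panel (x of each of left_peg, right_peg in the frame of caddy above 0.0685 m and z of panel in the frame of caddy below 0.066 m and linear speed of each of panel, sugar_box below 0.01 m/s and z of sugar_box in the frame of caddy below 0.011 m and x of sugar_box in the frame of caddy between -0.01 and 0.075 m and y of sugar_box in the frame of caddy between -0.12 and 0.12 m and angle between sugar_box's own z axis and vertical below 0.12 rad); the robot touches nothing.
It fails at once if the panel or its pegs are forced (over 30 N from the robot) (contact force between any of the fingers, the arm and panel above 30 N).
It fails at once if the sugar box is dropped or thrown (moving faster than 0.6 m/s while not held) (linear speed of sugar_box above 0.6 m/s and contact force between the fingers and sugar_box below 0.05 N).
It fails at once if a bystander is shifted more than 25 mm or tipped (distance of any of teapot, glass_a, glass_b, canister, spoon_rest, tea_jar from where it was at the start of the episode above 0.025 m or angle between any of teapot, glass_a, glass_b, canister, tea_jar's own z axis and vertical above 0.3 rad).
It also fails if it takes over 72 s, if anything falls off the work surface, if the arm or the gripper's body presses on something with over 40 N, if the wrist force passes 120 N, or if a joint passes its speed limit or range.

## Working session

There is one attempt and no reset: what is moved stays moved. The work goes in short steps, each a Python script; the robot and the scene stay as the last script left them, time stands still between calls to the robot, and variables do not carry over. Pictures are saved under pics/ and viewed, at most 10 in all, crops included, and the job is handed in when it is done.

```bash
ls; mkdir -p pics; python3 - <<'E'
from station import env,viewer
import cv2
for n in ("scene","side","wrist"):
    p=viewer.camera(n); cv2.imwrite(f"pics/{n}0.png",cv2.resize(p,None,fx=1.5,fy=1.5,interpolation=cv2.INTER_CUBIC))
    d=viewer.camera_params(n); print(n,{k:(v if not hasattr(v,'round') else v.round(3).tolist() if hasattr(v,'tolist') else v) for k,v in d.items()})
print(env.read_state())
E
```

```text
pics
scene {'fx': 416.08979380036106, 'fy': 416.08979380036106, 'cx': 252.4995172391339, 'cy': 197.69303781646482, 'dist': [0.048, 0.0, 0.0, 0.0, 0.0], 'pose': [[0.901, -0.346, 0.261, 864.775], [0.433, 0.738, -0.517, -595.521], [-0.013, 0.579, 0.815, 1149.961], [0.0, 0.0, 0.0, 1.0]]}
side {'fx': 480.90191286181374, 'fy': 480.90191286181374, 'cx': 260.39280955352643, 'cy': 191.22323912229209, 'dist': [-0.047, 0.0, 0.0, 0.0, 0.0], 'pose': [[0.938, 0.225, -0.262, 165.017], [-0.345, 0.584, -0.735, -963.945], [-0.012, 0.78, 0.625, 991.301], [0.0, 0.0, 0.0, 1.0]]}
wrist {'fx': 338.4137567844917, 'fy': 338.4137567844917, 'cx': 258.81272126490194, 'cy': 183.9682733425918, 'dist': [-0.075, 0.0, 0.0, 0.0, 0.0], 'tool_from_camera': [[-0.0, 0.963, 0.27, 73.379], [1.0, 0.0, -0.001, -0.741], [-0.001, 0.27, -0.963, -81.838], [0.0, 0.0, 0.0, 1.0]]}
{'time_s': 0.15, 'qpos': array([ 1.08697179e+00,  4.23669472e-01,  1.63045810e+00, -3.77020138e-05,
        1.08858978e+00, -1.89925910e-02]), 'dq': array([ 3.51970658e-05, -1.99140937e-03, -1.01360113e-03,  1.40059727e-04,
        1.19224952e-03, -4.72575780e-04]), 'tau': array([-7.42431384e-04, -5.44982386e+01, -2.73918396e+01,  6.43336773e-02,
        2.04145565e-02, -8.31592092e-05]), 'tool_pos': array([280.0053243 , 558.42023594, 302.09975647]), 'orientation': array([ 2.30320655e-01,  9.73114628e-01, -5.48822996e-04, -1.23722763e-04]), 'force': array([-0.61477959,  0.97993066,  0.50170363]), 'wrist_torque': array([-0.00462157,  0.03470121,  0.01721939]), 'grip_force': 0.0, 'width': 87.66438515777328}
```

View pics/scene0.png

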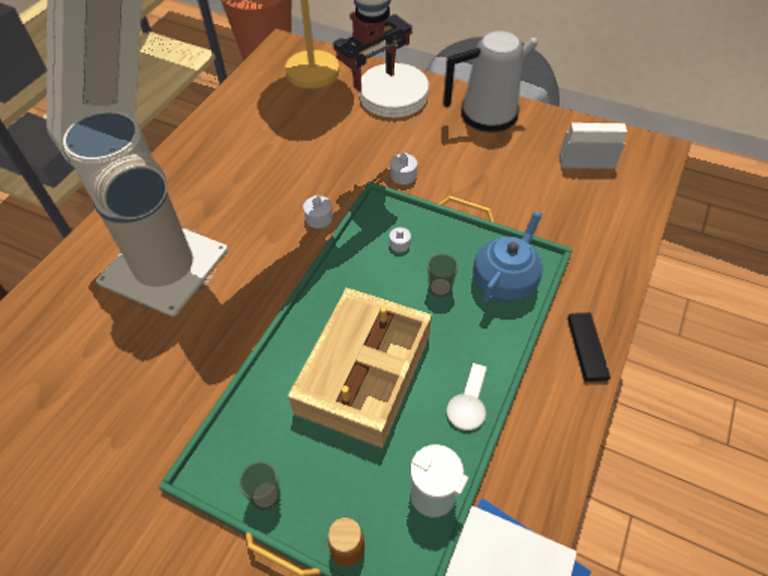

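View pics/side0.png

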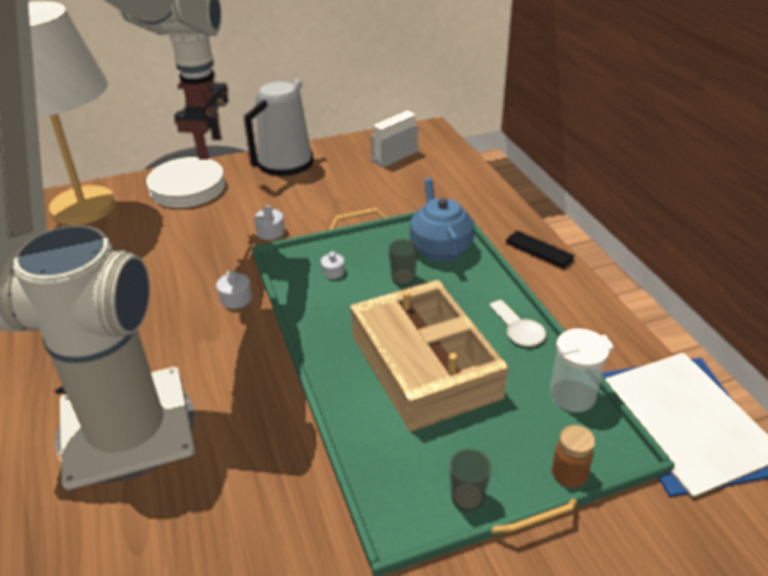

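```bash
cat > h.py <<'E'
import numpy as np,cv2
from scipy.spatial.transform import Rotation as R
from scipy.optimize import least_squares
from station import env,set_gripper,viewer,workorder
def cam(n,st=None):
    d=viewer.camera_params(n); K=np.array([[d["fx"],0,d["cx"]],[0,d["fy"],d["cy"]],[0,0,1]])
    if n=="wrist":
        T=np.eye(4);T[:3,:3]=R.from_quat(st["orientation"]).as_matrix();T[:3,3]=st["tool_pos"];P=T@np.array(d["tool_from_camera"])
    else: P=np.array(d["pose"])
    return K,np.array(d["dist"]),P
def proj(c,X):
    K,D,P=c; W=np.linalg.inv(P); q=(np.atleast_2d(X)@W[:3,:3].T+W[:3,3])*[1,-1,-1]
    return cv2.projectPoints(q,np.zeros(3),np.zeros(3),K,D)[0].reshape(-1,2)
def onplane(c,uv,z):
    K,D,P=c; x=cv2.undistortPoints(np.array([[uv]],float),K,D).ravel(); d=P[:3,:3]@[x[0],-x[1],-1]; o=P[:3,3]
    return o+d*(z-o[2])/d[2]
def crop(p,x0,y0,x1,y1,s,name):
    cv2.imwrite("pics/"+name,cv2.resize(p[y0:y1,x0:x1],None,fx=s,fy=s,interpolation=cv2.INTER_CUBIC))
E
python3 - <<'E'
from h import *
crop(viewer.camera("scene"),185,145,300,300,3.8,"s1.png")
crop(viewer.camera("side"),205,160,345,290,4.5,"d1.png")
E
```

```text
(no output)
```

View pics/s1.png

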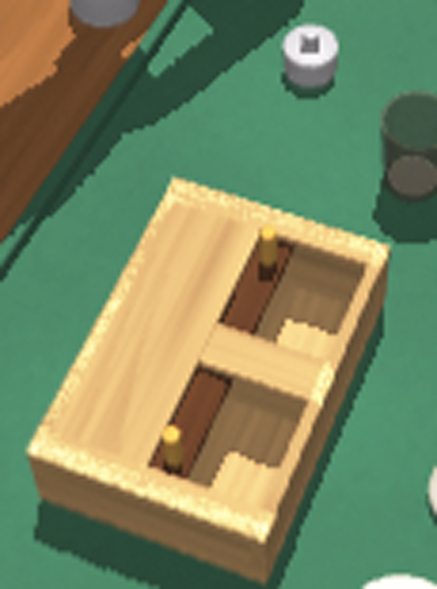

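View pics/d1.png

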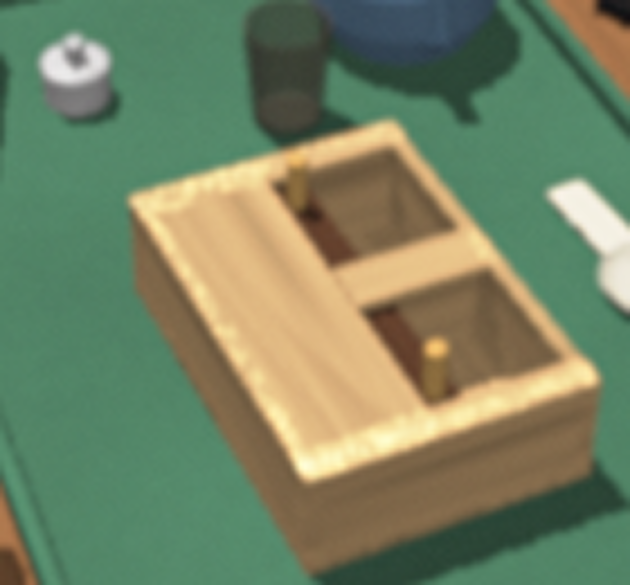

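```bash
cat > fit.py <<'E'
from h import *
cs={"s":(cam("scene"),185,145,3.8),"d":(cam("side"),205,160,4.5)}
f=lambda k,p:(np.array(p)+.5)/cs[k][3]-.5+[cs[k][1],cs[k][2]]
C=np.array([[-95,135,80],[95,135,80],[95,-135,80],[-95,-135,80]])
m={"s":[(175,180),(388,245),(268,535),(33,455)],"d":[(130,200),(393,122),(598,380),(308,478)]}
W=lambda v,X:np.c_[X[:,0]*np.cos(v[2])-X[:,1]*np.sin(v[2])+v[0],X[:,0]*np.sin(v[2])+X[:,1]*np.cos(v[2])+v[1],X[:,2]+12]
res=lambda v,ks:np.concatenate([(proj(cs[k][0],W(v,C))-f(k,m[k])).ravel() for k in ks])
for ks in ("s","d","sd"):
    r=least_squares(res,[600,50,0],args=(ks,),x_scale=[100,100,1]); print(ks,r.x.round(4),r.fun.round(2))
v=r.x; c,s=np.cos(v[2]),np.sin(v[2])
for n,z,pp in (("L",120,{"s":(267,234),"d":(297,160)}),("R",120,{"s":(172,434),"d":(436,347)}),("knob",62,{"s":(311,42),"d":(74,40)}),("lid",46,{"s":(310,50),"d":(75,63)})):
    for k in pp:
        X=onplane(cs[k][0],f(k,pp[k]),z); d=X[:2]-v[:2]; print(n,k,X.round(1),"caddy",np.round([c*d[0]+s*d[1],-s*d[0]+c*d[1]],1))
E
python3 fit.py
```

```text
s [ 5.569556e+02 -5.918970e+01  7.950000e-02] [-0.61 -0.8   0.61 -0.3   0.73  1.11 -0.79 -0.43]
d [ 5.527551e+02 -5.989150e+01  6.520000e-02] [-0.22 -0.69 -0.17 -0.33  0.72 -0.06 -0.36  0.7 ]
sd [ 5.548358e+02 -5.900490e+01  7.230000e-02] [-0.81 -1.15  0.22 -0.32 -0.37  0.83 -1.61 -1.1   0.15 -0.81 -0.04 -0.7
  1.45 -0.77  0.76  0.29]
L s [555.5  32.4 120. ] caddy [ 7.2 91.1]
L d [551.4  32.8 120. ] caddy [ 3.2 91.8]
R s [ 568.5 -154.7  120. ] caddy [  6.7 -96.4]
R d [ 564.6 -154.8  120. ] caddy [  2.8 -96.3]
knob s [483.5 274.9  62. ] caddy [-47.  338.2]
knob d [475.1 287.3  62. ] caddy [-54.5 351.2]
lid s [481.1 278.5  46. ] caddy [-49.1 342. ]
lid d [473. 281.  46.] caddy [-57.1 345. ]
```

```bash
cat >> h.py <<'E'
CX,CY,YAW=555.,-59.,0.072
def q(yaw=None): return (R.from_euler("z",YAW if yaw is None else yaw)*R.from_quat([0,1,0,0])).as_quat()
def w(x,y,z):  # caddy -> world
    c,s=np.cos(YAW),np.sin(YAW); return np.array([CX+c*x-s*y,CY+s*x+c*y,12+z])
E
python3 - <<'E'
from h import *
print(env.ik([477,280,230],q()), env.ik(w(54,62,124),q()))
env.reach([477,280,230],q()); set_gripper(44); env.hold(.3)
st=env.read_state(); print(st["time_s"],st["tool_pos"],st["qpos"].round(2))
p=viewer.camera("wrist"); cv2.imwrite("pics/w1.png",cv2.resize(p,None,fx=1.5,fy=1.5,interpolation=cv2.INTER_CUBIC))
E
```

```text
[ 5.09290967e-01  4.16137714e-01  1.84272299e+00 -4.44089210e-16
  8.82731951e-01 -1.13350536e+00] [-8.56436675e-03  6.19495767e-01  1.76336291e+00 -4.44089210e-16
  7.58733975e-01 -1.65136069e+00]
2.6917 [477.00284834 279.99611422 230.01524537] [ 0.51  0.42  1.84  0.    0.88 -1.13]
```

View pics/w1.png

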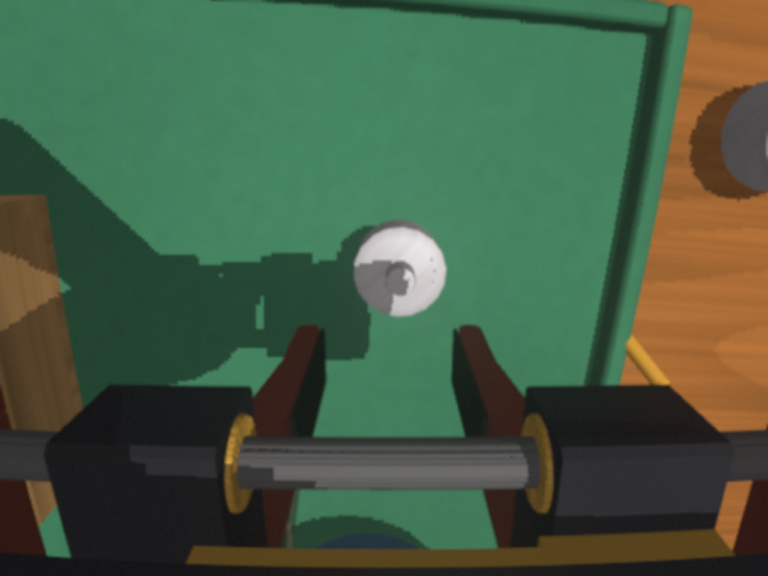

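```bash
python3 - <<'E'
from h import *
c=cam("wrist",env.read_state()); g=lambda p:(np.array(p)+.5)/1.5-.5
for p,z in (((401,271),46),((354,271),46),((446,271),46),((402,277),62),((386,275),62),((417,275),62),((47,196),92)): print(p,onplane(c,g(p),z).round(1))
print(proj(c,w(-95,135,80))*1.5)
E
```

```text
(401, 271) [474.6 285.9  46. ]
(354, 271) [476.4 260.5  46. ]
(446, 271) [472.8 310.3  46. ]
(402, 277) [473.4 285.9  62. ]
(386, 275) [472.9 277.7  62. ]
(417, 275) [471.8 293.5  62. ]
(47, 196) [438.9 123.4  92. ]
[[-58.56778148 214.94401112]]
```

```bash
python3 - <<'E'
from h import *
c=cam("wrist",env.read_state()); print(proj(c,w(-95,135,0))*1.5)
env.move_l([474,285.7,150]); print(env.move_l([474,285.7,128.5],rate=60,f_stop=8))
set_gripper(8); s=env.read_state(); print(s["width"],s["grip_force"],s["tool_pos"])
env.move_l([474,285.7,260]); s=env.read_state(); print(s["width"],s["force"])
t=w(54,62,0); env.move_l([t[0],t[1],260],rate=200); env.hold(.2)
s=env.read_state(); print(s["time_s"],s["tool_pos"])
p=viewer.camera("wrist"); cv2.imwrite("pics/w2.png",cv2.resize(p,None,fx=1.5,fy=1.5,interpolation=cv2.INTER_CUBIC))
E
```

```text
[[ 46.65192878 193.76735679]]
False
14.999364902282837 30.000227987766266 [474.06139764 285.80205039 128.675971  ]
15.01986613374871 [-0.40149019 -0.39097332 -0.8521192 ]
7.4167 [604.24637509   7.34924322 260.07186957]
```

View pics/w2.png

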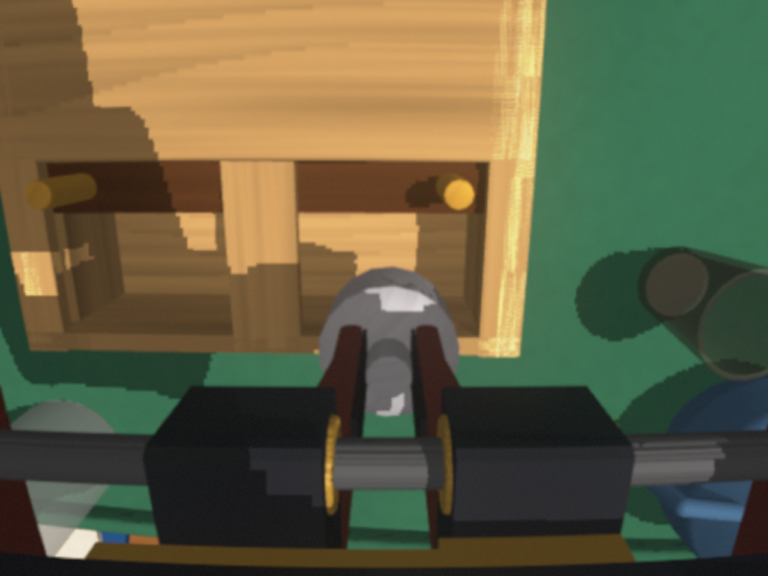

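```bash
python3 - <<'E'
from h import *
c=cam("wrist",env.read_state()); g=lambda p:(np.array(p)+.5)/1.5-.5
for n,p,z in (("FL",(520,356),92),("FR",(29,351),92),("pegL",(459,194),120),("pegR",(39,195),120),("fixedtop y18",(298,160),92),("fixedtop y-18",(221,160),92),("panel edge y18",(299,213),82),("panel edge y-18",(222,212),82),("rimL in y113,-6",(489,161),92)):
    X=onplane(c,g(p),z); d=X[:2]-[CX,CY]; a,s=np.cos(YAW),np.sin(YAW); print(n,X.round(1),np.round([a*d[0]+s*d[1],-s*d[0]+a*d[1]],1))
E
```

```text
FL [640.2  80.3  92. ] [ 95.  132.8]
FR [ 658.5 -190.6   92. ] [  93.8 -138.8]
pegL [553.6  33.6 120. ] [ 5.3 92.5]
pegR [ 566.3 -154.6  120. ] [  4.4 -96.2]
fixedtop y18 [545.8 -41.6  92. ] [-8.  18.1]
fixedtop y-18 [548.2 -79.2  92. ] [ -8.3 -19.6]
panel edge y18 [573.2 -42.   82. ] [19.4 15.7]
panel edge y-18 [575.4 -82.   82. ] [ 18.7 -24.5]
rimL in y113,-6 [539.5  50.6  92. ] [ -7.6 110.4]
```

```bash
sed -i 's/^CX,CY,YAW=.*/CX,CY,YAW=553.7,-61.2,0.069/' h.py; python3 - <<'E'
from h import *
t=w(54,63,0)[:2]
env.move_l([*t,260],rot=q()); env.move_l([*t,146],rate=120); s=env.read_state(); print(s["force"])
print(env.move_l([*t,132],rate=15,f_stop=3)); s=env.read_state(); print(s["tool_pos"],s["force"])
set_gripper(34); env.hold(.3)
env.move_l([*t,205],rate=120); s=env.read_state(); print(s["time_s"],s["width"])
p=viewer.camera("wrist"); cv2.imwrite("pics/w3.png",p)
E
```

```text
[ 0.08175387 -0.04319589 -0.38385544]
True
[603.18707849   5.37224997 136.38069113] [ 0.66657415 -0.39251123  3.10670368]
11.0083 33.90433280557841
```

View pics/w3.png

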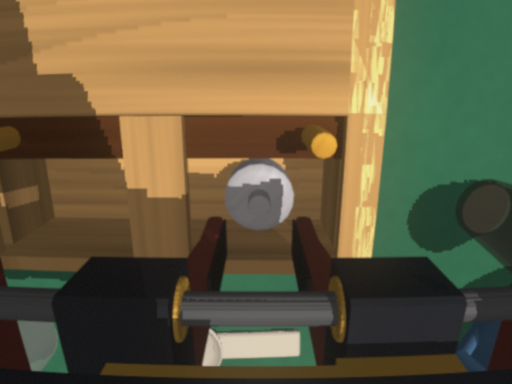

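```bash
cat >> h.py <<'E'
Z=90+80-0.
def cx(st):
    d=st["tool_pos"][:2]-[CX,CY]; return np.cos(YAW)*d[0]+np.sin(YAW)*d[1]
def push(y,x1,f=9,rate=25,back=3):
    hit=env.move_l(w(x1,y,Z),rate=rate,f_stop=f); s=env.read_state(); x=cx(s)
    F=R.from_euler("z",-YAW).apply(s["force"])
    print(f"t{s['time_s']:.2f} y{y} hit{hit} x{x:.1f} F{F.round(1)}",flush=True)
    env.move_l(w(x-back,y,Z),rate=60); return hit,x
E
python3 - <<'E'
from h import *
set_gripper(0)
t=w(-20,95,Z+25); env.move_l(t,rate=200); env.move_l(w(-20,95,Z),rate=100)
s=env.read_state(); print(s["time_s"],s["width"],s["tool_pos"],s["force"])
push(95,25)
E
```

```text
12.675 0.3270222968161333 [527.6112484   31.9319173  181.45078126] [-0.37589124 -0.28457847  0.14336283]
t13.45 y95 hitTrue x-8.8 F[-0.1 -0.1 -0.6]
```

```bash
python3 - <<'E'
from h import *
for f in (9,12):
    h,x=push(95,25,f,20)
s=env.read_state(); print(s["force"])
E
```

```text
t14.37 y95 hitTrue x-7.0 F[ 0.   0.6 -0.1]
t15.41 y95 hitTrue x-1.4 F[-0.6  0.1  1.1]
[-0.16536674  0.30461837 -0.24224227]
```

```bash
cat > loop.py <<'E'
from h import *
import sys
def run(last,side,n,f=12,rate=25):
    for i in range(n):
        env.move_l(w(last[side]-5,95*side,Z),rate=220)
        h,last[side]=push(95*side,min(last[side]+20,57),f,rate)
        side=-side
    print(last)
if __name__=="__main__": run({1:float(sys.argv[1]),-1:float(sys.argv[2])},int(sys.argv[3]),int(sys.argv[4]))
E
python3 loop.py -1.4 -10 -1 4
```

```text
t17.52 y-95 hitTrue x6.0 F[-2.1 -0.   1.2]
t19.69 y95 hitTrue x15.6 F[-0.5  0.8  1.1]
t21.88 y-95 hitTrue x23.5 F[-1.   0.5  0.9]
t24.08 y95 hitTrue x33.1 F[-1.7  1.4  0.7]
{1: np.float64(33.1138472388033), -1: np.float64(23.46896620033931)}
```

Working well, about 17 mm per push; continuing.

```bash
python3 loop.py 33.1 23.5 -1 4
```

```text
t26.20 y-95 hitTrue x39.4 F[-3.3 -0.   3.7]
t28.25 y95 hitTrue x46.6 F[-3.5 -0.7  3.2]
t30.23 y-95 hitTrue x50.8 F[-3.6 -0.7  1.5]
t32.13 y95 hitTrue x54.7 F[-4.   0.1  3.7]
{1: np.float64(54.68971650771243), -1: np.float64(50.835418315867315)}
```

```bash
python3 - <<'E'
from loop import *
run({1:54.7,-1:50.8},-1,4,12,10)
E
```

```text
t34.67 y-95 hitFalse x56.8 F[-4.3 -0.6  1.4]
t36.82 y95 hitFalse x56.8 F[-2.8 -2.3  1. ]
t38.75 y-95 hitFalse x56.8 F[-1.7  2.  -0.1]
t40.68 y95 hitFalse x56.8 F[-2.1 -1.1  0.8]
{1: np.float64(56.76651784563067), -1: np.float64(56.803646572101385)}
```

```bash
sed -i 's/,57)/,66)/' loop.py; python3 - <<'E'
from loop import *
run({1:56.8,-1:56.8},-1,4,12,15)
E
```

```text
t42.56 y-95 hitTrue x57.5 F[-2.7 -0.9  2.3]
t44.48 y95 hitTrue x58.6 F[-3.3  0.9  3.5]
t46.33 y-95 hitTrue x58.2 F[-1.5 -0.4  2.8]
t48.18 y95 hitTrue x59.3 F[-1.2  0.1  1.9]
{1: np.float64(59.346570958789286), -1: np.float64(58.209003714262586)}
```

```bash
python3 - <<'E'
from h import *
env.move_l(w(40,0,Z+25),rate=200); st=env.read_state()
a=viewer.camera("wrist"); b=viewer.camera("side")[175:285,225:345]; c=viewer.camera("scene")[190:295,190:295]
b=cv2.resize(b,(288,264),interpolation=3); c=cv2.resize(c,(288,288),interpolation=3)
o=np.zeros((552,800,3),np.uint8); o[:384,:512]=a; o[:264,512:]=b; o[264:,512:]=c; cv2.imwrite("pics/c1.png",o); print(st["time_s"])
E
```

```text
49.0833
```

View pics/c1.png

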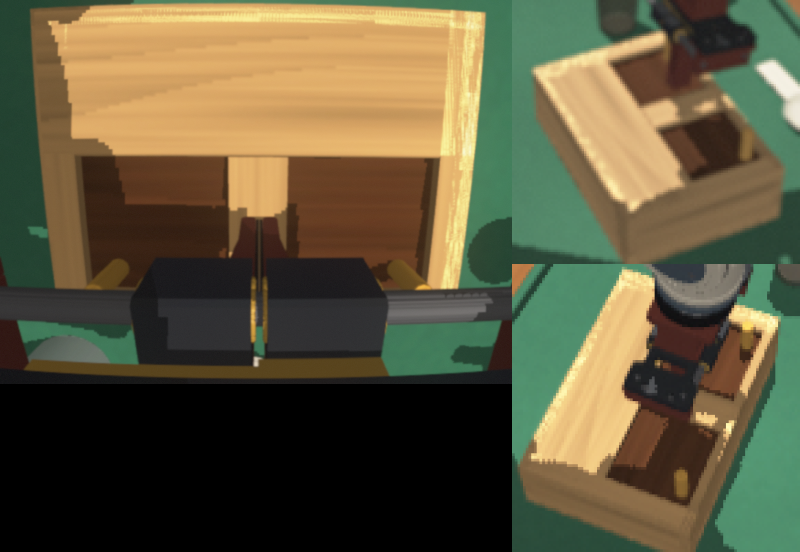

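```bash
python3 - <<'E'
from loop import *
cs=cam("scene")
for u in ((235,61),(169,210)):
    X=onplane(cs,(np.array(u)+.5)/2.743-.5+190,120); print(X.round(1), (R.from_euler("z",-YAW).apply(X-[CX,CY,0])).round(1))
env.move_l(w(50,-60,Z+25),rate=220);env.move_l(w(50,-95,Z),rate=150)
push(-95,64,16,15)
env.move_l(w(53,95,Z),rate=250)
h,x=push(95,64,16,15,back=0)
t=env.read_state()["time_s"]
for i in range(14):
    x+=0.3; env.move_l(w(x,95,Z),rate=20); s=env.read_state(); F=-(R.from_euler("z",-YAW).apply(s["force"]))[0]
    print(f"{s['time_s']:.2f} cmd{x:.2f} x{cx(s):.2f} F{F:.1f}")
    if F>12.5: break
for i in range(4):
    env.hold(.2); s=env.read_state(); print(s["time_s"],round(cx(s),2),s["force"].round(1))
E
```

```text
[619.1  39.7 120. ] [ 72.2  96.1 120. ]
[ 631.4 -149.6  120. ] [ 71.4 -93.5 120. ]
t50.88 y-95 hitTrue x59.3 F[-2.4 -0.2  2.8]
t52.92 y95 hitFalse x61.3 F[-10.9  -2.9   7.7]
53.42 cmd61.57 x60.53 F6.8
53.67 cmd61.87 x60.64 F7.1
53.92 cmd62.17 x60.72 F7.6
54.17 cmd62.47 x60.84 F9.0
54.42 cmd62.77 x60.96 F9.4
54.67 cmd63.07 x61.10 F10.3
54.92 cmd63.37 x61.25 F9.8
55.17 cmd63.67 x61.38 F10.3
55.42 cmd63.97 x61.58 F11.5
55.67 cmd64.27 x61.77 F12.7
55.875 61.75 [-11.1  -2.5   8.7]
56.075 61.76 [-12.2  -3.8   8.9]
56.275 61.76 [-12.4  -3.1   8.2]
56.475 61.76 [-11.9  -3.4   9. ]
```

```bash
python3 - <<'E'
from loop import *
env.move_l(w(52,95,Z),rate=80); env.move_l(w(52,-95,Z),rate=250)
h,x=push(-95,61.5,16,15,back=0)
for i in range(14):
    x+=0.6; env.move_l(w(x,-95,Z),rate=20); s=env.read_state(); F=-(R.from_euler("z",-YAW).apply(s["force"]))[0]
    print(f"{s['time_s']:.2f} cmd{x:.2f} x{cx(s):.2f} F{F:.1f}")
    if F>12 or s["time_s"]>65: break
env.hold(.6); s=env.read_state(); print(s["time_s"],round(cx(s),2),s["force"].round(1))
E
```

```text
t58.47 y-95 hitFalse x59.9 F[-8.2  1.4  4.4]
58.97 cmd60.49 x59.68 F6.0
59.22 cmd61.09 x59.97 F6.4
59.47 cmd61.69 x60.44 F8.0
59.72 cmd62.29 x60.71 F8.5
59.97 cmd62.89 x60.85 F11.3
60.22 cmd63.49 x60.95 F13.3
60.8167 60.97 [-12.5   0.6   8.1]
```

```bash
python3 - <<'E'
from loop import *
env.move_l(w(52,-95,Z),rate=100); env.move_l(w(54,95,Z),rate=260)
h,x=push(95,62.2,16,15,back=0)
for i in range(14):
    x+=0.7; env.move_l(w(x,95,Z),rate=20); s=env.read_state(); F=-(R.from_euler("z",-YAW).apply(s["force"]))[0]
    print(f"{s['time_s']:.2f} cmd{x:.2f} x{cx(s):.2f} F{F:.1f}")
    if F>13 or s["time_s"]>66: break
env.hold(.5); s=env.read_state(); print(s["time_s"],round(cx(s),2),s["force"].round(1))
env.move_l(w(52,95,Z),rate=100); env.move_l(w(20,60,Z+60),rate=250); st=env.read_state();print(st["time_s"])
a=viewer.camera("wrist"); crop(a,0,100,512,384,1.5,"w4.png")
c=viewer.camera("scene"); crop(c,190,185,300,300,5,"s4.png")
E
```

```text
t62.67 y95 hitFalse x60.6 F[-7.5 -3.2  3.9]
63.17 cmd61.31 x60.49 F6.3
63.42 cmd62.01 x60.83 F8.0
63.67 cmd62.71 x61.22 F8.4
63.92 cmd63.41 x61.60 F10.5
64.17 cmd64.11 x61.77 F12.3
64.42 cmd64.81 x61.91 F14.8
64.9167 61.91 [-13.5  -3.5   9.5]
65.65
```

View pics/s4.png

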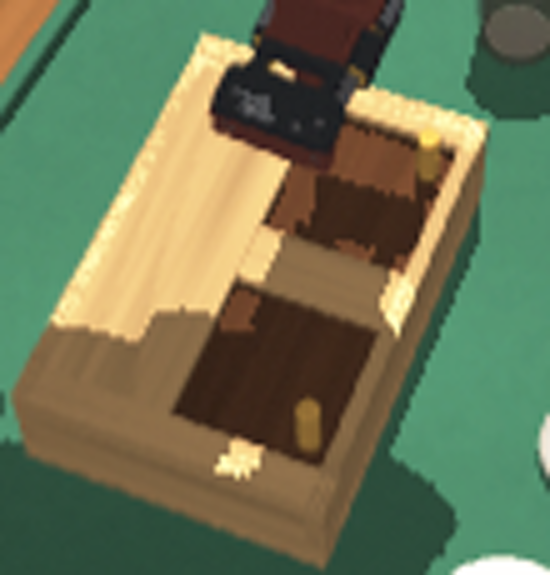

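```bash
python3 -c "
from station import workorder
print(workorder.sign_off())"
```

```text
the job is handed in; nothing more can be done
None
```

I handed the job in at about 66 s (limit 72 s): the sugar box stands in the left bay, and the panel is home at both ends as far as the pictures and repeated stop positions show. I gave it a final press of about 13 N for roughly half a second. The sign-off returned no verdict.

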